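Set the step attenuator by clicks and lock it

TASK

Set the step attenuator on the bench to five and lock it: wind its knob back anticlockwise until it rests against the zero stop, without forcing the stop, then turn it clockwise exactly five clicks of the dial and let go. Then push the lock pin down until it is fully home; push it only at the fifth click, for at any other it lands on the index disc and must not be forced.

Things in the scene. Friction and masses are not known exactly. Their poses are not given: they have to be found in the camera images.
- attenuator: Step attenuator, fixed to the bench: grey box 110 x 184 x 45 mm with an aluminium top plate, a black knob on one half of its top and a steel lock pin on the other. Origin under its centre on the bench; its y axis runs from the lock pin towards the knob, z up. Two coaxial sockets at its back (+x).
- knob_grip (a point): Centre of the knob's bar grip, on the dial axis, 75 mm above the bench. Black knob: round skirt 48 mm across (top 8 mm above the plate), bar 46 mm long (this point's x axis), 14 mm wide (y), top 41 mm above the plate; it turns about z (up). It drives a hidden click disc through loose play: on reversal it turns idly by an unknown 10 to 58 degrees, so its angle does not tell the setting.
- dial_axis (a point): Where the dial axis meets the top plate, 45 mm above the bench. Under it is the hidden disc: clicks 15 degrees apart, numbered 0 to 9 clockwise, at 2 to 4 to begin with. Each click, either way: over about 8 degrees of knob the torque climbs to 0.17 to 0.3 N m, then drops suddenly to nearly nothing as the disc snaps ahead by itself into its next rest; 3 to 8 degrees on it climbs again.
- zero_stop: Zero stop: a sprung pin 8 mm across hidden in the box, 30 mm from the dial axis (origin at its centre). It halts the disc anticlockwise (seen from above) just before its rest 0. Felt as a torque that climbs past 0.42 N m without a drop; overloaded at 25 N (knob torque about 0.75 N m). Count from here: the first drop on turning clockwise is click one.
- lock_pin: The steel lock pin; origin on its axis at the height of the top plate when up, z up. Its tip, hidden in the box, enters the hole of the index disc at click five, and is forced if it presses on the disc with over 4 N at another click.
- lock_travel (a joint): Lock pin travel in m: 0 up, 0.009 fully home. It slides down with about 2.5 N of friction and stays where it is left (no spring). It goes home only with the disc at click five; elsewhere its tip lands on the index disc after some 3.5 mm.
- lock_pin_top (a point): Centre of the top face of the lock pin, a round steel head 18 mm across, 83 mm from the dial axis towards the box's -y end; the face stands 18 mm above the plate (63 mm above the bench) when up and 9 mm when home. z up.
- tape_elec: Bystander: roll of black tape, 57 x 54 x 19 mm, loose. Origin under its centre.
- petri_0: Bystander: clear petri dish 55 mm across, 13 mm high, loose. Origin under its centre.

How it is judged (in metres and radians):
On the way, in this order (a step that is already met when the one before it is completed fails the run):
1. the disc is wound back to rest against the zero stop (contact force between zero_stop and anything else above 1 N), for 0.1 s.
2. the lock pin is pushed fully home at click five (value of joint lock_travel above 0.0078 m), for 0.2 s.
At the end, for the whole second after the job is handed in: the lock pin stands fully home (at least 7.8 of its 9 mm) in the disc's hole, which only click five lets it do, and stays there; nothing leans on the zero stop (value of joint lock_travel above 0.0078 m and velocity of joint lock_travel below 0.005 m/s and contact force between zero_stop and anything else below 0.5 N); the robot touches nothing.
It fails at once if the zero stop is forced (over 25 N) (contact force between zero_stop and anything else above 25 N).
It fails at once if the lock pin is forced on to the index disc at a wrong click (over 4 N) (contact force between lock_pin and attenuator above 4 N).
It fails at once if a bystander is pushed more than 20 mm (distance of any of tape_elec, petri_0 from where it was at the start of the episode above 0.02 m).
It also fails if it takes over 64 s, if anything falls off the work surface, if the arm or the gripper's body presses on something with over 40 N, if the wrist force passes 120 N, or if a joint passes its speed limit or range.

ROBOT

A 7-joint arm with a two-finger parallel gripper is mounted at the origin on a cart in front of the work surface, level with it; the furniture and walls round the work are solid. World frame = base frame: x ahead of the robot, y to its left, z up, the work surface at z = 0. Lengths are in mm, angles in rad, forces in N, time in s.
With the tool pointing down it reaches from about 400 to 875 mm from the base axis. Payload 19.3 kg.
Tool frame: the origin (TCP) lies at the very end of the fingers, on their centre line; the grasp point (between the pads) lies 19 mm behind it (grip_point_offset is the z of the grasp point in the tool frame, in mm); z points along the fingers, x is the direction in which the jaws open and shut, and the axes are right-handed (so a half turn about z gives the same grasp; the last joint's range is limited). The gripper opens to 85 mm and grips with 20 to 120 N. Pads are 22 mm wide; open, the fingers measure 114 mm over their backs; the gripper's body (76 mm by 85 mm) begins 54 mm behind the grasp point. The pads swing forward as they close: fully open they stand 13 mm farther back than shut.
Start: joints at [-1.365, 0.521, -0.036, 1.599, 0.021, 1.021, -0.113], TCP at [170.217, 601.366, 231.291] pointing down, gripper open.
Joint ranges: [-2.91, 2.91], [-0.3, 2.13], [-1.5, 1.42], [0.17, 2.43], [-1.26, 4.41], [0.16, 1.93], [-2.52, 2.52]. Speed limits (rad/s): [1.89, 1.89, 2.39, 2.39, 3.01, 3.01, 3.01].

INTERFACE

Orientations are given as a 3x3 rotation matrix whose columns are the frame's x, y, z axes.
In Python, from workcell import movep, movel, goto_joints, open_gripper, clamp, wait, inverse_kinematics, read_state, camera, PlanningError, finish_job, grip_point_offset gives the robot as it stands. Calls block until the motion is done:
- movep(position, orientation): joint-space move of the TCP to a pose.
- movel(position, frame=None, max_speed=150, guard=None): straight line of the TCP; frame=None keeps the orientation; max_speed is the mean speed in mm/s. With guard (N) it stops when the force on the tool has changed by that much, and returns True; else False.
- goto_joints(angles): joint-space move.
- open_gripper() and clamp(): open the fingers fully, or close them until they stop; the grip force is fixed at half the most.
- wait(seconds).
- inverse_kinematics(position, orientation): joint angles nearest the present ones, or None.
- read_state(): the state.
- camera(name): name is "side" or "top" or "wrist"; returns a dict with "image" (480x640x3 uint8, blue, green, red), "range_z" (480x640 float32, mm along the optical axis (not along the pixel's ray), 0 where there is no reading), "fx", "fy", "cx", "cy" (pixels), "dist_coeffs" ([k1, k2, p1, p2, k3] as OpenCV has them; the pictures are not rectified), "cam_to_world" (4x4, takes a point from camera to world coordinates). Camera axes: x right, y up, looking along -z (the intrinsics and any distortion apply to the point x, -y, -z); pixel columns grow to the right and rows downward; lengths in mm; the calibration is good to about 2 mm. A picture is of the moment at which its call begins.
A pose or a line that the arm cannot do raises PlanningError and nothing moves.
- finish_job(): hands the job in, once; it reports no verdict.
The state is a dict: "time": time; "qpos": joint angles; "qvel": joint speeds; "joint_efforts": joint torques, N m; "eef_pos": TCP position; "tool_rot": TCP orientation; "ft_force": force on the tool from outside, world axes, zero at the start; "torque": the same for the moment, N m; "finger_gap": finger opening in mm.
Only numpy, scipy, OpenCV 4.12 (cv2) and the standard library are available. Lean on these libraries where they do the work, as an engineer would, in place of code of your own. Each camera call takes 0.05 s, during which the arm holds its last target.

## Working session

There is one attempt and no reset: what is moved stays moved. The work goes in short steps, each a Python script; the robot and the scene stay as the last script left them, time stands still between calls to the robot, and variables do not carry over. Pictures are saved under pics/ and viewed, and the job is handed in when it is done.

```bash
ls; mkdir -p pics; python3 - <<'E'
from workcell import *
import cv2
s=read_state();print(s)
for n in ["top","side"]:
    c=camera(n);cv2.imwrite(f"pics/{n}0.png",c["image"]);print(n,c["fx"],c["fy"],c["cx"],c["cy"],c["dist_coeffs"],c["cam_to_world"])
    import numpy as np; np.savez(f"{n}0.npz",**c)
print(grip_point_offset)
E
```

```text
pics
{'time': 0.0, 'qpos': array([-1.36519585,  0.52201338, -0.03634016,  1.59999393,  0.02118359,
        1.0210791 , -0.11281686]), 'qvel': array([-0.0014411 , -0.00051108,  0.00033369, -0.00046852, -0.00074968,
       -0.00071465, -0.0001312 ]), 'joint_efforts': array([ 1.02288239e-03, -9.27113271e+01,  1.98077068e+00, -3.69916248e+01,
        1.79238390e-02,  8.47980904e-03, -5.36359096e-06]), 'eef_pos': array([170.13220368, 601.05853126, 230.73101153]), 'tool_rot': array([[ 2.72340789e-01,  9.62200828e-01, -2.45996755e-04],
       [ 9.62200222e-01, -2.72340894e-01, -1.08194863e-03],
       [-1.10804684e-03,  5.79606105e-05, -9.99999384e-01]]), 'ft_force': array([-0.34404862,  0.34044838,  0.35747672]), 'torque': array([-0.00205182,  0.00556646, -0.00940408]), 'finger_gap': 85.10046208636436}
top 518.8683299647707 518.8683299647707 321.3117795766981 239.34353588307027 [0.01813693 0.         0.         0.         0.        ] [[-7.97407582e-04  9.95714648e-01 -9.24754243e-02  4.03165334e+02]
 [-9.99989790e-01 -3.82664064e-04  4.50255006e-03  1.22762294e+02]
 [ 4.44786803e-03  9.24780705e-02  9.95704787e-01  1.22544585e+03]
 [ 0.00000000e+00  0.00000000e+00  0.00000000e+00  1.00000000e+00]]
side 469.9915196363152 469.9915196363152 314.60245474997924 229.04978422638922 [-0.04988071  0.          0.          0.          0.        ] [[ 9.73603833e-01  1.27613740e-01 -1.89236123e-01  3.03805827e+02]
 [-2.28107127e-01  5.72790273e-01 -7.87323594e-01 -6.34278083e+02]
 [ 7.91930158e-03  8.09707377e-01  5.86780409e-01  6.52343389e+02]
 [ 0.00000000e+00  0.00000000e+00  0.00000000e+00  1.00000000e+00]]
-18.700000000000003
```

View pics/top0.png

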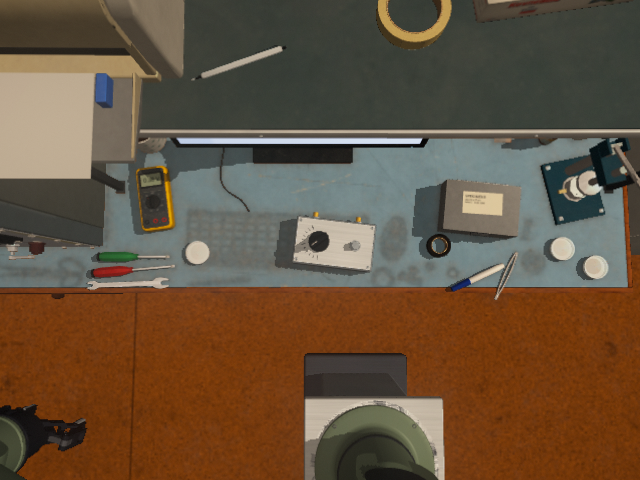

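View pics/side0.png

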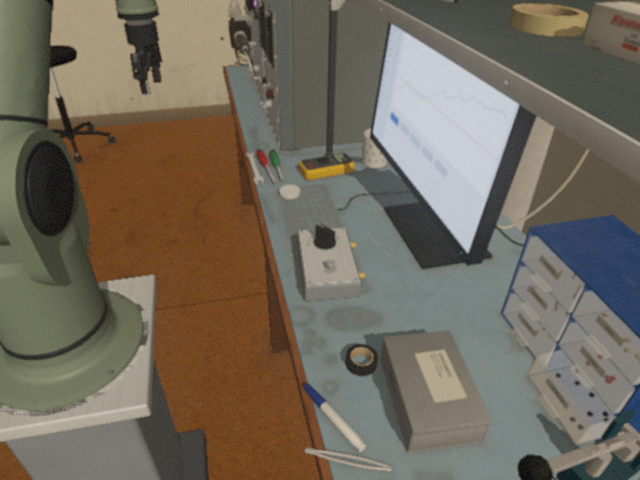

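The top view shows the attenuator at about (335,244), the knob at (318,240) and the pin at (353,246). The tape is at (438,245), and the petri dish is probably one of the white discs. I'll compute positions from depth.

```bash
cat > h.py <<'E'
import numpy as np, cv2
def cloud(c):
    fx,fy,cx,cy=[float(c[k]) for k in("fx","fy","cx","cy")]
    K=np.array([[fx,0,cx],[0,fy,cy],[0,0,1]]);h,w=c["range_z"].shape
    u,v=np.meshgrid(np.arange(w),np.arange(h))
    p=cv2.undistortPoints(np.stack([u,v],-1).reshape(-1,1,2).astype(np.float64),K,np.array(c["dist_coeffs"],float)).reshape(h,w,2)
    z=c["range_z"].astype(float)
    P=np.stack([p[...,0]*z,-p[...,1]*z,-z],-1)
    T=np.array(c["cam_to_world"]);return P@T[:3,:3].T+T[:3,3]
E
python3 - <<'E'
from h import *
for n in("top","side"):
    c=np.load(f"{n}0.npz");P=cloud(c);ok=c["range_z"]>0
    b=ok&(abs(P[...,0]-595)<130)&(abs(P[...,1]-100)<170)
    for lo,hi,nm in((38,49,'plate'),(57,70,'pin'),(75,95,'knobtop')):
        m=b&(P[...,2]>lo)&(P[...,2]<hi)
        if nm=='pin': pass
        q=P[m]
        if len(q)<3: print(n,nm,len(q));continue
        print(n,nm,len(q),q.mean(0),q.min(0),q.max(0),cv2.minAreaRect(q[:,:2].astype(np.float32)))
c=np.load("top0.npz");P=cloud(c)
for uv in((318,240),(353,246),(335,244),(200,253),(438,245),(335,290),(335,140),(335,125),(480,208)): print(uv,P[uv[1],uv[0]])
im=c["image"][200:290,270:400];cv2.imwrite("pics/topz.png",cv2.resize(im,None,fx=6,fy=6,interpolation=cv2.INTER_CUBIC))
E
```

```text
top plate 2676 [511.87754416  88.2293449   45.09413294] [465.35421094  -8.22705425  38.40137775] [567.30993    184.53500607  48.99993217] ((507.416748046875, 88.45478820800781), (184.06166076660156, 104.24483489990234), 83.61078643798828)
top pin 72 [500.87092835  67.90274222  62.84872611] [487.50776562  32.73847131  57.05793696] [530.60541425 142.84302912  69.93629744] ((498.76934814453125, 89.51687622070312), (110.02808380126953, 42.50868225097656), 72.7779541015625)
top knobtop 135 [507.67706884 123.69988136  86.14697648] [491.98621897 102.77740962  78.02684172] [525.74268912 144.84237304  92.6278439 ] ((507.9605712890625, 123.68962097167969), (13.88278865814209, 45.20146942138672), 34.976470947265625)
side plate 2119 [510.32278027  71.80606234  43.95309229] [465.009937    -5.65596114  38.01847194] [566.90774723 183.13216737  48.95327827] ((509.5651550292969, 88.9792709350586), (184.7750244140625, 102.08995819091797), 85.25648498535156)
side pin 158 [503.26113469  90.62295438  62.8919965 ] [489.70235484  33.68494465  57.03484876] [524.58050599 142.15612665  69.94215774] ((507.213134765625, 87.85038757324219), (108.41944122314453, 34.46223831176758), 89.65676879882812)
side knobtop 153 [507.04243085 121.52327064  82.20654361] [489.80673266 102.02659676  75.12905386] [524.04930881 143.85947272  87.43028286] ((507.7102355957031, 123.72247314453125), (15.526979446411133, 46.60668182373047), 34.23624801635742)
(318, 240) [507.17147857 124.90643226  90.01849653]
(353, 246) [495.76672098  46.54039242  66.82754731]
(335, 244) [502.25256717  86.12674886  43.28860939]
(200, 253) [483.76922509 400.49703274  14.01054313]
(438, 245) [ 5.03377806e+02 -1.59205489e+02  3.86009234e-01]
(335, 290) [397.40743581  85.28221386   4.56831944]
(335, 140) [708.40914174  89.38805087 170.56679151]
(335, 125) [635.19401883  99.72663336 499.45623749]
(480, 208) [ 582.99376222 -243.11958451   57.76342924]
```

View pics/topz.png

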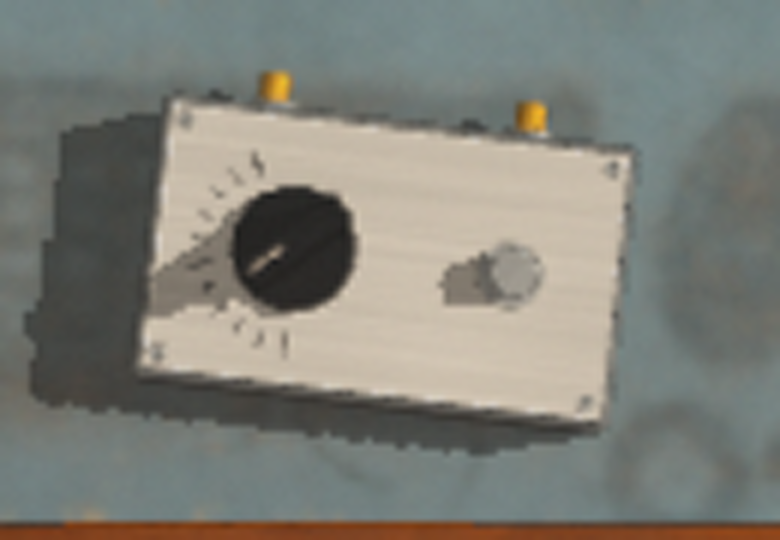

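```bash
cat >> h.py <<'E'
def R(deg): # tool down, tool x at deg in world
    a=np.radians(deg);return np.array([[np.cos(a),np.sin(a),0],[np.sin(a),-np.cos(a),0],[0,0,-1.]])
E
python3 - <<'E'
from h import *
from workcell import *
for a in(35,-145):
  for z in (160,57): 
    q=inverse_kinematics([507.8,123.7,z],R(a));print(a,z,None if q is None else np.round(q,3))
E
```

```text
35 160 [-0.595  0.477  0.326  1.95  -0.218  0.748  0.469]
35 57 [-0.515  0.642  0.222  2.004 -0.268  0.523  0.508]
-145 160 [-1.106  0.855  1.225  1.972 -0.953  1.057 -1.962]
-145 57 [-1.     0.942  1.006  2.027 -1.112  0.866 -1.863]
```

```bash
python3 - <<'E'
from h import *
from workcell import *
movep([507.8,123.7,200],R(35));s=read_state();print(s["time"],s["eef_pos"],s["qpos"])
c=camera("wrist");cv2.imwrite("pics/w1.png",c["image"]);np.savez("w1.npz",**c)
t=read_state()["time"]
q=read_state()["qpos"].copy();q[6]+=np.radians(1);goto_joints(q);s=read_state();print(s["time"]-t,np.degrees(np.arctan2(*s["tool_rot"][[1,0],0])),s["torque"],s["ft_force"],s["joint_efforts"][6])
P=cloud(c);ok=c["range_z"]>0
for lo,hi,nm in((40,49,'plate'),(58,68,'pin'),(78,95,'knobtop')):
    m=ok&(P[...,2]>lo)&(P[...,2]<hi);q=P[m];print(nm,len(q))
    if nm=='pin': q=q[np.linalg.norm(q[:,:2]-[497.5,41.3],axis=1)<25]
    if len(q)>5: print(q.mean(0),cv2.minAreaRect(q[:,:2].astype(np.float32)))
E
```

```text
2.2 [507.68590426 124.80815841 199.95530873] [-0.62667887  0.42168277  0.36145862  1.91524467 -0.1962273   0.83869641
  0.45034255]
0.25 36.14390583520882 [0.01244007 0.01851771 0.00848148] [-0.00453621 -0.30276236 -0.10395349] 0.23765718564391136
plate 29708
[505.81779295  97.422413    44.29044497] ((622.7972412109375, 86.4622573852539), (189.39187622070312, 354.57659912109375), 87.20867156982422)
pin 521
[500.29953183  45.328401    62.09336627] ((500.6086120605469, 44.77919006347656), (17.379047393798828, 17.03993034362793), 29.05768394470215)
knobtop 1529
[509.3434787  127.9144417   84.98800347] ((510.11572265625, 127.09492492675781), (13.881418228149414, 45.39345169067383), 34.837589263916016)
```

View pics/w1.png

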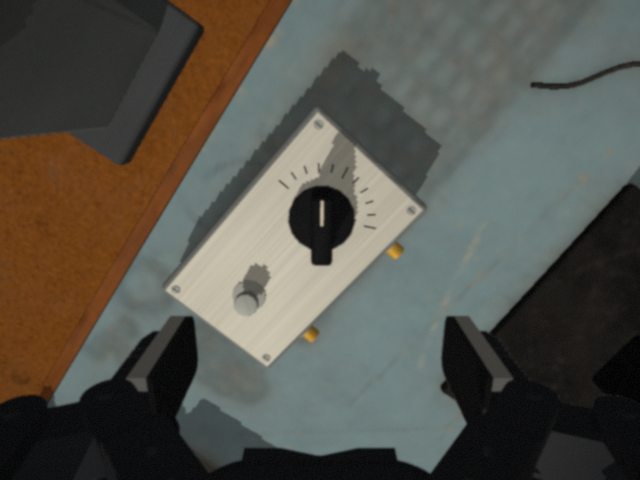

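```bash
python3 - <<'E'
from h import *
from workcell import *
s=read_state();print(s["time"],s["eef_pos"],np.degrees(np.arctan2(*s["tool_rot"][[1,0],0])))
movel([508.5,124.5,135],R(35));s=read_state();print(s["time"],s["eef_pos"])
wait(0.2);s=read_state();print(s["eef_pos"],np.degrees(np.arctan2(*s["tool_rot"][[1,0],0])),s["qpos"])
c=camera("wrist");cv2.imwrite("pics/w2.png",c["image"]);np.savez("w2.npz",**c)
P=cloud(c);ok=c["range_z"]>0
for lo,hi,nm in((58,68,'pin'),(78,95,'knobtop')):
    m=ok&(P[...,2]>lo)&(P[...,2]<hi);q=P[m]
    if nm=='pin': q=q[np.linalg.norm(q[:,:2]-[499,43],axis=1)<25]
    else: q=q[np.linalg.norm(q[:,:2]-[509,125],axis=1)<40]
    if len(q)>5: print(nm,len(q),q.mean(0),cv2.minAreaRect(q[:,:2].astype(np.float32)))
E
```

```text
2.5 [507.62250727 125.13966642 199.89950185] 36.14390583520882
3.0833 [508.76663792 124.38732014 135.47529673]
[508.9256695  124.68610015 135.89307145] 35.00619956849561 [-0.59337211  0.51759361  0.3250026   1.96594564 -0.24967007  0.6948378
  0.49564616]
pin 720 [500.16692582  45.40461309  62.07967809] ((500.35888671875, 44.47588348388672), (17.329450607299805, 17.515737533569336), 6.00166654586792)
knobtop 2493 [509.12172753 128.29631746  84.96894538] ((509.994140625, 127.06083679199219), (14.041528701782227, 45.46446228027344), 34.8745231628418)
```

View pics/w2.png

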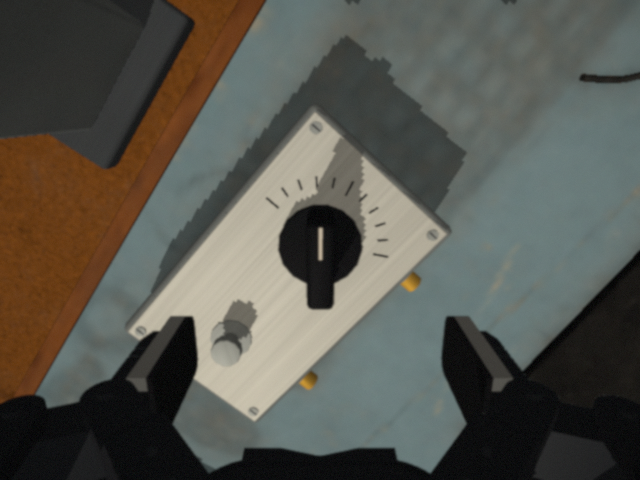

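```bash
python3 - <<'E'
from h import *
from workcell import *
def pr(l=""):
    s=read_state();print(l,round(s["time"],2),s["eef_pos"].round(2),"F",s["ft_force"].round(2),"T",s["torque"].round(3),"je",s["joint_efforts"][6].round(3),"gap",round(s["finger_gap"],1),np.degrees(np.arctan2(*s["tool_rot"][[1,0],0])).round(2),np.degrees(s["qpos"][6]).round(2))
g=movel([509,125.5,58],R(34.9),max_speed=100,guard=8);pr(g)
wait(0.2);pr("settled")
if not g:
    clamp();pr("clamp");wait(0.2);pr()
E
```

```text
False 4.25 [509.31 125.52  58.45] F [ 0.93 -0.11  0.71] T [-0.002  0.016  0.033] je 0.013 gap 85.3 34.89 31.05
settled 4.45 [509.26 125.63  58.52] F [-0.26 -0.48 -0.25] T [-0.023  0.012 -0.008] je -0.002 gap 85.4 34.9 31.06
clamp 5.1 [509.03 125.49  58.13] F [-0.94 -0.22  4.17] T [-0.026  0.245 -0.028] je -0.002 gap 12.6 34.9 31.06
 5.3 [509.04 125.48  58.08] F [-1.22  0.3   5.17] T [-0.052  0.243 -0.031] je 0.0 gap 13.1 34.89 31.06
```

```bash
cat >> h.py <<'E'
import json
def run(sign, maxdeg, stop, step_lo, step_hi, th=0.08):
    from workcell import goto_joints, read_state
    try: q=np.array(json.load(open("q.json")))
    except Exception: q=read_state()["qpos"].copy()
    moved=0;log=[]
    while moved<maxdeg-1e-6:
        s=read_state();t=s["torque"][2]
        d=step_hi if abs(t)>th else step_lo
        q[6]+=sign*np.radians(d)
        if abs(q[6])>2.5: print("limit");break
        goto_joints(q);moved+=d
        s=read_state();t=s["torque"][2]
        log.append((s["time"],np.degrees(q[6]),np.degrees(s["qpos"][6]),t,s["joint_efforts"][6],*s["ft_force"]))
        json.dump(list(q),open("q.json","w"))
        print("t%.2f q%.1f m%.1f T%.3f je%.3f F%.1f %.1f %.1f"%log[-1])
        if np.abs(s["ft_force"]).max()>25: print("force!");break
        if stop(log): print("stop");break
    return log
E
rm -f q.json
python3 - <<'E'
from h import *
run(1,45,lambda L: abs(L[-1][3])>0.36,2.5,2)
E
```

```text
t5.55 q33.6 m33.5 T-0.015 je0.596 F-0.1 -0.9 4.6
t5.80 q36.1 m36.0 T-0.026 je0.603 F-0.3 -0.5 4.9
t6.05 q38.6 m38.4 T-0.146 je0.683 F-0.8 0.4 4.9
t6.30 q40.6 m40.5 T-0.220 je0.636 F-0.8 0.5 5.0
t6.55 q42.6 m42.5 T-0.210 je0.535 F-1.5 0.2 4.6
t6.80 q44.6 m44.4 T-0.000 je0.430 F-1.2 0.5 4.5
t7.05 q47.1 m46.9 T0.022 je0.558 F-0.5 0.7 4.5
t7.30 q49.6 m49.4 T0.047 je0.552 F-0.3 1.5 4.3
t7.55 q52.1 m51.9 T-0.023 je0.619 F0.3 1.2 5.1
t7.80 q54.6 m54.4 T-0.164 je0.717 F0.3 1.7 5.2
t8.05 q56.6 m56.4 T-0.296 je0.673 F-0.7 0.8 4.9
t8.30 q58.6 m58.5 T-0.171 je0.547 F1.1 1.0 4.4
t8.55 q60.6 m60.5 T0.067 je0.441 F0.8 1.9 4.0
t8.80 q63.1 m63.0 T0.006 je0.566 F0.8 2.1 5.1
t9.05 q65.6 m65.4 T0.009 je0.575 F0.8 2.7 4.7
t9.30 q68.1 m67.9 T-0.076 je0.658 F1.3 2.6 4.8
t9.55 q70.6 m70.4 T-0.206 je0.764 F1.4 3.7 3.7
t9.80 q72.6 m72.5 T-0.171 je0.622 F1.0 4.2 5.1
t10.05 q74.6 m74.5 T0.033 je0.432 F2.3 3.7 5.2
t10.30 q77.1 m77.0 T0.018 je0.566 F2.3 4.2 5.0
```

```bash
python3 - <<'E'
from h import *
run(1,45,lambda L: abs(L[-1][3])>0.42,2,1,th=0.2)
E
```

```text
t10.55 q79.1 m79.0 T-0.014 je0.310 F1.3 4.2 3.3
t10.80 q81.1 m81.0 T-0.076 je0.348 F1.5 4.6 5.4
t11.05 q83.1 m83.0 T-0.182 je0.421 F2.2 4.4 3.5
t11.30 q85.1 m85.0 T-0.181 je0.508 F2.1 4.8 4.9
t11.55 q87.1 m87.0 T-0.299 je0.629 F2.7 5.2 4.1
t11.80 q88.1 m88.0 T-0.361 je0.502 F1.9 4.7 4.1
t12.05 q89.1 m88.9 T-0.353 je0.519 F2.5 5.7 4.8
t12.30 q90.1 m89.9 T-0.333 je0.534 F2.8 5.0 3.8
t12.55 q91.1 m90.9 T-0.418 je0.587 F2.4 6.4 4.9
t12.80 q92.1 m91.9 T-0.457 je0.611 F2.0 5.9 4.6
stop
```

```bash
python3 - <<'E'
from h import *
from workcell import *
run(1,1,lambda L: abs(L[-1][3])>0.52,1,1)
for i in range(5):
    wait(0.05);print(read_state()["torque"][2].round(3))
E
```

```text
t13.05 q93.1 m92.9 T-0.456 je0.629 F3.0 5.7 4.7
-0.533
-0.443
-0.431
-0.483
-0.494
```

```bash
cat >> h.py <<'E'
class Drop:
    def __init__(s,n): s.n=n;s.c=0;s.pk=0
    def __call__(s,L):
        t=L[-1][3];s.pk=max(s.pk,t)
        if s.pk>0.14 and t<0.07: s.c+=1;s.pk=0;print("  click",s.c)
        return s.c>=s.n
E
python3 - <<'E'
from h import *
run(-1,110,Drop(2),2.5,1.5)
E
```

```text
t13.55 q91.6 m91.4 T-0.466 je0.235 F1.1 5.2 4.2
t13.80 q90.1 m89.9 T-0.421 je0.192 F2.6 4.9 4.6
t14.05 q88.6 m88.4 T-0.371 je0.120 F1.5 5.3 4.3
t14.30 q87.1 m86.9 T-0.337 je0.061 F2.4 4.8 5.0
t14.55 q85.6 m85.4 T-0.226 je0.015 F2.6 5.2 4.0
t14.80 q84.1 m83.9 T-0.139 je-0.057 F2.8 4.4 4.6
t15.05 q82.6 m82.4 T-0.119 je-0.130 F2.1 5.0 4.1
t15.30 q81.1 m80.9 T-0.066 je-0.191 F2.1 5.1 4.3
t15.55 q78.6 m78.4 T-0.026 je-0.388 F2.1 4.4 4.5
t15.80 q76.1 m75.9 T0.011 je-0.388 F2.2 5.2 5.1
t16.05 q73.6 m73.5 T-0.009 je-0.432 F1.5 4.8 4.8
t16.30 q71.1 m71.0 T0.014 je-0.444 F2.0 4.6 4.6
t16.55 q68.6 m68.6 T-0.016 je-0.434 F2.3 5.5 5.1
t16.80 q66.1 m66.1 T-0.013 je-0.442 F2.3 4.6 5.5
t17.05 q63.6 m63.7 T-0.019 je-0.479 F2.8 5.1 5.0
t17.30 q61.1 m61.2 T0.003 je-0.388 F2.0 4.8 5.2
t17.55 q58.6 m58.7 T-0.036 je-0.388 F2.0 4.5 5.0
t17.80 q56.1 m56.2 T0.012 je-0.388 F1.9 4.2 4.8
t18.05 q53.6 m53.7 T-0.036 je-0.388 F1.7 4.1 5.1
t18.30 q51.1 m51.2 T0.033 je-0.388 F1.4 3.8 4.2
t18.55 q48.6 m48.7 T0.024 je-0.388 F1.1 4.1 5.7
t18.80 q46.1 m46.2 T-0.022 je-0.388 F2.0 5.0 5.1
t19.05 q43.6 m43.7 T-0.013 je-0.3
[... 345 characters left out ...]
F0.3 3.9 5.6
t21.05 q23.6 m23.7 T0.085 je-0.467 F1.1 3.5 5.9
t21.30 q22.1 m22.2 T0.122 je-0.364 F0.4 3.9 6.2
t21.55 q20.6 m20.7 T0.166 je-0.423 F0.6 4.5 4.9
t21.80 q19.1 m19.2 T0.255 je-0.473 F0.3 3.3 6.0
t22.05 q17.6 m17.7 T0.125 je-0.391 F0.8 3.7 5.6
t22.30 q16.1 m16.2 T0.030 je-0.225 F0.5 4.3 5.7
  click 1
t22.55 q13.6 m13.7 T-0.018 je-0.389 F1.0 3.7 7.5
t22.80 q11.1 m11.2 T-0.044 je-0.394 F1.0 3.5 6.3
t23.05 q8.6 m8.7 T0.092 je-0.468 F0.3 3.6 6.8
t23.30 q7.1 m7.2 T0.134 je-0.366 F1.3 4.0 6.3
t23.55 q5.6 m5.7 T0.175 je-0.422 F1.0 3.9 6.4
t23.80 q4.1 m4.2 T0.225 je-0.483 F0.7 3.4 7.2
t24.05 q2.6 m2.7 T0.157 je-0.397 F0.8 3.0 5.9
t24.30 q1.1 m1.2 T-0.034 je-0.225 F0.4 4.2 6.4
  click 2
stop
```

```bash
python3 - <<'E'
from h import *
run(-1,55,Drop(3),2.5,1.5)
E
```

```text
t24.55 q-1.4 m-1.3 T-0.030 je-0.390 F0.5 2.9 7.1
t24.80 q-3.9 m-3.8 T0.057 je-0.394 F0.4 3.4 7.0
t25.05 q-6.4 m-6.3 T0.096 je-0.468 F-0.5 2.5 6.7
t25.30 q-7.9 m-7.8 T0.188 je-0.365 F0.1 3.4 6.6
t25.55 q-9.4 m-9.3 T0.195 je-0.421 F-0.5 2.9 7.3
t25.80 q-10.9 m-10.8 T0.291 je-0.481 F0.2 3.8 7.3
t26.05 q-12.4 m-12.3 T0.182 je-0.405 F0.0 3.5 6.4
t26.30 q-13.9 m-13.8 T-0.041 je-0.225 F0.6 3.4 7.3
  click 1
t26.55 q-16.4 m-16.3 T-0.042 je-0.390 F0.4 3.3 7.6
t26.80 q-18.9 m-18.8 T0.025 je-0.394 F0.0 3.3 8.2
t27.05 q-21.4 m-21.3 T0.075 je-0.468 F-0.5 3.9 6.9
t27.30 q-23.9 m-23.8 T0.146 je-0.564 F-0.1 2.7 7.9
t27.55 q-25.4 m-25.3 T0.159 je-0.463 F-0.5 4.0 7.3
t27.80 q-26.9 m-26.8 T0.210 je-0.454 F-1.0 3.5 7.7
t28.05 q-28.4 m-28.3 T0.012 je-0.234 F-0.3 3.8 7.5
  click 2
t28.30 q-30.9 m-30.8 T-0.012 je-0.391 F-1.0 3.1 7.7
t28.55 q-33.4 m-33.3 T-0.048 je-0.391 F-0.5 4.0 7.6
t28.80 q-35.9 m-35.8 T0.052 je-0.450 F-0.5 3.1 8.5
t29.05 q-38.4 m-38.3 T0.167 je-0.545 F-1.4 3.9 7.5
t29.30 q-39.9 m-39.8 T0.224 je-0.443 F-0.6 4.0 8.0
t29.55 q-41.4 m-41.3 T0.273 je-0.475 F-1.9 3.9 7.5
t29.80 q-42.9 m-42.8 T0.136 je-0.335 F-1.0 3.4 7.6
t30.05 q-44.4 m-44.3 T-0.019 je-0.230 F-1.6 3.2 8.0
  click 3
stop
```

```bash
python3 - <<'E'
from h import *
from workcell import *
def pr(l=""):
    s=read_state();print(l,round(s["time"],2),s["eef_pos"].round(2),"F",s["ft_force"].round(2),"T",s["torque"].round(3),"gap",round(s["finger_gap"],1))
open_gripper();pr("open")
p=read_state()["eef_pos"]
movel([p[0],p[1],120],max_speed=150);pr()
movep([499.3,43,100],R(-20));clamp();wait(0.2);pr("above pin")
c=camera("wrist");cv2.imwrite("pics/w3.png",c["image"])
E
```

```text
open 30.74 [509.03 125.44  58.08] F [ 0.75 -0.61  0.34] T [-0.046 -0.017  0.023] gap 85.0
 31.31 [508.82 125.62 119.63] F [ 0.41 -0.62 -0.1 ] T [-0.028  0.002 -0.002] gap 85.4
above pin 32.78 [499.29  43.01 100.  ] F [-0.61 -0.32  0.35] T [ 0.047 -0.024 -0.019] gap 0.0
```

View pics/w3.png

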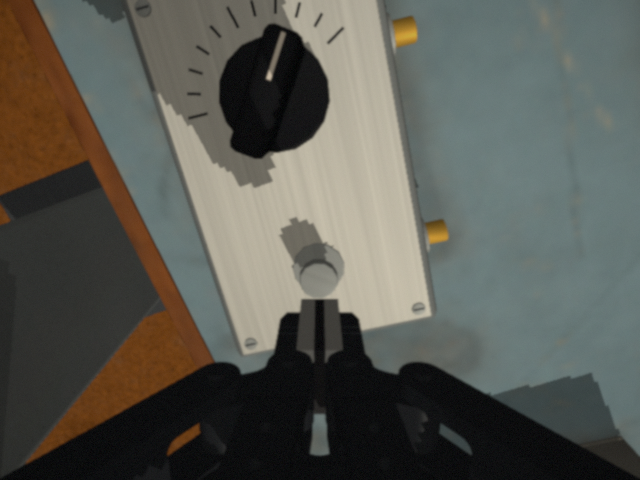

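The wrist picture shows the closed fingertips at (320,300) lined up with the pin head at (320,277), and the knob's pointer has moved. Next is a gentle, guarded push.

```bash
python3 - <<'E'
from h import *
from workcell import *
g=movel([499.3,43,66.5],max_speed=80,guard=2);wait(0.15)
b=read_state();f0=b["ft_force"][2];print(g,b["eef_pos"].round(2),f0)
z=66.5;zc=None
while z>51:
    z-=0.5;movel([499.3,43,z],max_speed=20)
    s=read_state();f=s["ft_force"][2]-f0;e=s["eef_pos"][2]
    print("t%.2f z%.1f e%.2f f%.2f"%(s["time"],z,e,f))
    if e>55.3 and f>4.8: print("blocked?");break
    if f>9: print("bottom");break
E
```

```text
True [499.48  42.96  97.1 ] 0.3987057803328255
t34.89 z66.0 e66.09 f0.31
t35.14 z65.5 e65.50 f-0.45
t35.39 z65.0 e64.97 f-0.41
t35.64 z64.5 e64.48 f-0.37
t35.89 z64.0 e63.96 f-0.58
t36.14 z63.5 e63.45 f0.02
t36.39 z63.0 e62.96 f-0.32
t36.64 z62.5 e62.48 f-0.69
t36.89 z62.0 e61.98 f-0.17
t37.14 z61.5 e61.47 f-0.52
t37.39 z61.0 e60.95 f-0.04
t37.64 z60.5 e60.47 f0.47
t37.89 z60.0 e59.95 f-0.31
t38.14 z59.5 e59.45 f-0.83
t38.39 z59.0 e58.95 f-0.15
t38.64 z58.5 e58.45 f-0.37
t38.89 z58.0 e57.96 f-0.60
t39.14 z57.5 e57.47 f-0.35
t39.39 z57.0 e56.94 f-1.06
t39.64 z56.5 e56.44 f-0.51
t39.89 z56.0 e55.95 f0.10
t40.14 z55.5 e55.47 f-0.07
t40.39 z55.0 e54.94 f-0.56
t40.64 z54.5 e54.45 f-0.45
t40.89 z54.0 e54.06 f2.93
t41.14 z53.5 e53.93 f15.25
bottom
```

```bash
python3 - <<'E'
from h import *
from workcell import *
movel([499.3,43,100],max_speed=150);wait(0.2)
c=camera("wrist");cv2.imwrite("pics/w4.png",c["image"])
P=cloud(c);ok=c["range_z"]>0
q=P[ok&(np.linalg.norm(P[...,:2]-[500.3,44.5],axis=-1)<7)];q=q[q[:,2]<75]
print(len(q),np.percentile(q[:,2],[5,50,95]),read_state()["time"],read_state()["ft_force"])
E
```

```text
630 [52.49354714 53.49869634 54.50555488] 41.85 [0.35490046 0.86705455 1.00286349]
```

View pics/w4.png

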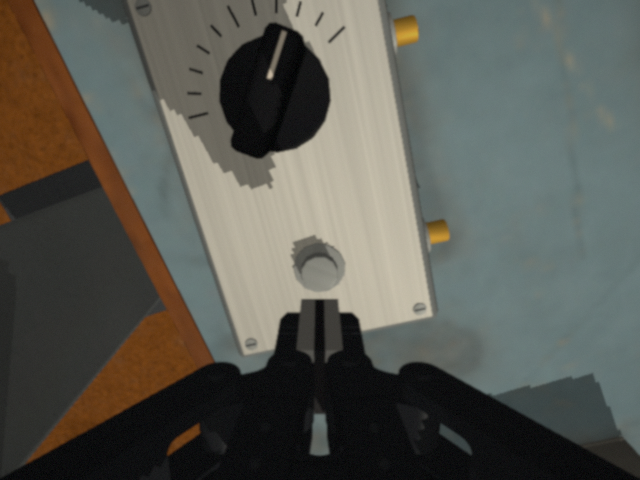

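The pin head is now at (320,268), its face lowered to about 53.5 mm. The same camera read 62.1 mm before, and the fingertip bottomed at 53.9 mm. The robot is clear, so I'm handing in.

```bash
python3 -c "
from workcell import *
finish_job();print(read_state()['time'])"
```

```text
the job is handed in; nothing more can be done
the job is handed in; nothing more can be done
```

I set the attenuator to click five, pushed the lock pin home and handed the job in. No verdict is reported.

- **Zero stop:** I wound the knob anticlockwise over three clicks. The torque then climbed to about 0.47 N m and held with no drop, so I took that as the stop. The highest reading was 0.53 N m, below the 0.75 N m overload.
- **Five clicks:** Turning clockwise, there was about 56° of idle play. Five clear torque drops followed, 14 to 16° apart, with peaks of 0.21 to 0.29 N m. I released the knob at the fifth.
- **Lock pin:** I pushed it down with closed fingers until it stopped firmly at a fingertip height of 53.9 mm, against 54 mm expected when home. The final step read 15 N, and I stopped there.
- **Last check:** The wrist camera put the head 8.6 mm lower than before (7.8 mm needed), and the robot was clear of everything. The clock read about 42 s of the 64 s allowed.

Three readings did not match what I expected:
- The expected 2.5 N sliding friction hardly showed in the readings taken between steps. I think it eased off while the arm paused.
- The wrist and top cameras disagreed by 2 to 3 mm on the knob position, so I used a value in between.
- The force guard tripped early, in free air at a height of 97 mm. The rest of the descent was in small steps with the force checked after each one. The exception was the first step, a slow 31 mm move down to just above the pin.

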